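# Find the loose terminal bolt and hold its cover open

### The arm

A 7-joint arm with a two-finger parallel gripper is mounted at the origin on a cart in front of the work surface, level with it; the furniture and walls round the work are solid. World frame = base frame: x ahead of the robot, y to its left, z up, the work surface at z = 0. Lengths are in mm, angles in rad, forces in N, time in s.
With the tool pointing down it reaches from about 425 to 950 mm from the base axis. Payload 4.7 kg.
Tool frame: the origin (TCP) lies between the finger pads; the fingertips stand ctrl.finger_overhang ahead of it and the grasp point (between the pads) lies 8 mm behind it (ctrl.finger_overhang is the distance from the TCP to the fingertips, in mm); z points along the fingers, y is the line along which they close (so a half turn about z gives the same grasp; the last joint's range is limited). The gripper opens to 85 mm and grips with 20 to 120 N. Pads are 22 mm wide; open, the fingers measure 114 mm over their backs; the gripper's body (76 mm by 85 mm) begins 54 mm behind the grasp point. The pads swing forward as they close: fully open they stand 13 mm farther back than shut.
Start: joints at [-1.294, 0.469, -0.049, 1.532, 0.024, 1.141, -0.082], TCP at [203.172, 643.714, 242.335] pointing down, gripper open.
Joint ranges: [-2.59, 2.59], [-0.33, 1.99], [-1.39, 1.29], [0.1, 2.45], [-1.04, 4.18], [0.21, 1.99], [-2.66, 2.66]. Speed limits (rad/s): [2.57, 2.57, 3.14, 3.14, 3.14, 3.14, 3.14].

### API

Orientations are given as a unit quaternion [x, y, z, w].
In Python, from workcell import ctrl gives the robot as it stands.
- The arm moves only by the tool servo_tool, never from a script. Its argument "motion" is a list of rows, each a list of 2 entries, a list of its own where there are three numbers: the shift along the tool's x, y, z in m, then the turn, a rotation vector about the tool's x, y, z in rad. A call has 1 to 10 rows; each row shifts and turns the commanded pose from where the row before left it, along the tool's axes as they then stand; what a row does not reach is not made up. A row lasts 1/10 s, in which the tool goes at most 50 mm and 8.59 degrees, less where a joint would pass 70% of its speed; a pose out of reach is approached as far as the arm can. A call is refused whole if a number of a shift passes 0.05 or a number of a turn 0.15, either way. A call with a gripper value outside its range is refused whole. "claw" is the opening in per cent of the stroke, from 0 (shut) to 100 (fully open), set as the call begins (left out, the last holds). The fingers move at their own pace and stop on an object; "squeeze" is the grip in N (left out, the last holds). Time passes only in rows, so rows that do not move let the fingers close. It gives the time, the measured TCP pose, the force, the opening and the grip force at its end, in the units of the state.
- ctrl.get_state(): the state, without advancing time (a new reading comes with each control period).
- ctrl.capture(name): name is "scene" or "top"; returns a dict with "img" (400x640x3 uint8, red, green, blue), "depth" (400x640 float32, mm along the optical axis (not along the pixel's ray), 0 where there is no reading), "mtx" (3x3 intrinsics, pixels), "rvec" (rotation vector, rad) and "tvec" (3), from world to camera coordinates, as OpenCV has them. Camera axes: x right, y down, z forward; pixel columns grow to the right and rows downward; lengths in mm; the calibration is good to about 2 mm. A picture is of the moment at which its call begins.
- ctrl.job_done(): hands the job in; it is judged then, once.
The state is a dict: "clock": time; "joint_positions": joint angles; "qd": joint speeds; "joint_torque": joint torques, N m; "tool_pos": TCP position; "orientation": TCP orientation; "force": force on the tool from outside, world axes, zero at the start; "wrist_torque": the same for the moment, N m; "opening": opening from 0.0 (shut) to 1.0 (fully open); "grasp_force": force on a finger pad.
Only numpy, scipy, OpenCV 4.12 (cv2) and the standard library are available. Lean on these libraries where they do the work, as an engineer would, in place of code of your own. Each camera call takes 0.05 s, during which the arm holds its last target. There are 200 camera calls.

### The job

One of the three bolts in the grey terminal block on the bench has come loose. Tap the bolt heads with the fingertips one after the other - red pole first, then yellow, then blue - each firmly enough that a loose bolt sinks into its collar; then lift the loose bolt's cover, which has a thumb tab, at least halfway to upright (45 degrees) and finish still holding it there with the fingers so that I can get at the bolt. Keep the other two covers shut, lift no cover before its bolt has been found loose, and leave the other things on the bench where they are.

Things in the scene. Friction and masses are not known exactly. Their poses are not given: they have to be found in the camera images.
- terminal_block: grey three-pole terminal block, fixed, 88 x 236 x 40 mm. Origin on its underside below the middle bolt; it runs from x = -36 to +52 and y = -118 to +118 mm, z up; the -x side with the thumb tabs faces the robot, yaw within 0.3 rad. Bolts at x = 0, y = +75 (red), 0 (yellow), -75 mm (blue). Low ribs between the poles reach 51 mm above the bench.
- head_red: round steel bolt head at the left (+y) pole, sticking up through the window of the red cover; 18 mm across. Origin at the centre of its flat top, 64 mm above the bench before it is tapped, 14 mm above the shut cover. The outermost end of the thumb tab beside it is 57 mm towards the robot and stands up to 74 mm above the bench.
- bolt_red (a joint): how far the bolt of the red pole has sunk (m), 0 at the start. A push of about 3 N slides the loose bolt down to its stop at 0.006, where it stays; a tight bolt gives less than 0.002. Exactly one of the three is loose, a different one from start to start, and all look alike until tapped.
- lid_red: red plastic cover, a flat frame 60 mm wide (y), 76 mm long (x) and 4 mm thick with a 32 mm square window round the bolt head, hinged at its far edge, and a thumb tab on its near edge. Origin on the hinge line, 46 mm behind the bolt (+x of the block), 48 mm above the bench; when shut its axes are those of the block.
- cover_red (a joint): opening angle of the red cover (rad): 0 shut (start), 1.4 fully open, nearly upright; the near edge swings up and away from the robot about the block's y axis. A weak spring and its weight shut it when it is let go; holding it open takes about 1 to 2 N at the tab.
- tab_red (a point): grip point in the thumb tab of the red cover: an upright fin 10 mm thick (block y), 30 mm long (x), from 46 to 74 mm above the bench. Shut, this point is 63 mm above the bench, 44 mm nearer the robot than the bolt, 90 mm from the hinge line along the cover, 15 mm above its mid-plane. Free for 32 mm either side. It can turn between fingers that pinch its 10 mm, so the tool may stay upright.
- head_yellow: round steel bolt head at the middle pole, sticking up through the window of the yellow cover; 18 mm across. Origin at the centre of its flat top, 64 mm above the bench before it is tapped, 14 mm above the shut cover. The outermost end of the thumb tab beside it is 57 mm towards the robot and stands up to 74 mm above the bench.
- bolt_yellow (a joint): how far the bolt of the yellow pole has sunk (m), 0 at the start. A push of about 3 N slides the loose bolt down to its stop at 0.006, where it stays; a tight bolt gives less than 0.002. Exactly one of the three is loose, a different one from start to start, and all look alike until tapped.
- lid_yellow: yellow plastic cover, a flat frame 60 mm wide (y), 76 mm long (x) and 4 mm thick with a 32 mm square window round the bolt head, hinged at its far edge, and a thumb tab on its near edge. Origin on the hinge line, 46 mm behind the bolt (+x of the block), 48 mm above the bench; when shut its axes are those of the block.
- cover_yellow (a joint): opening angle of the yellow cover (rad): 0 shut (start), 1.4 fully open, nearly upright; the near edge swings up and away from the robot about the block's y axis. A weak spring and its weight shut it when it is let go; holding it open takes about 1 to 2 N at the tab.
- tab_yellow (a point): grip point in the thumb tab of the yellow cover: an upright fin 10 mm thick (block y), 30 mm long (x), from 46 to 74 mm above the bench. Shut, this point is 63 mm above the bench, 44 mm nearer the robot than the bolt, 90 mm from the hinge line along the cover, 15 mm above its mid-plane. Free for 32 mm either side. It can turn between fingers that pinch its 10 mm, so the tool may stay upright.
- head_blue: round steel bolt head at the right (-y) pole, sticking up through the window of the blue cover; 18 mm across. Origin at the centre of its flat top, 64 mm above the bench before it is tapped, 14 mm above the shut cover. The outermost end of the thumb tab beside it is 57 mm towards the robot and stands up to 74 mm above the bench.
- bolt_blue (a joint): how far the bolt of the blue pole has sunk (m), 0 at the start. A push of about 3 N slides the loose bolt down to its stop at 0.006, where it stays; a tight bolt gives less than 0.002. Exactly one of the three is loose, a different one from start to start, and all look alike until tapped.
- lid_blue: blue plastic cover, a flat frame 60 mm wide (y), 76 mm long (x) and 4 mm thick with a 32 mm square window round the bolt head, hinged at its far edge, and a thumb tab on its near edge. Origin on the hinge line, 46 mm behind the bolt (+x of the block), 48 mm above the bench; when shut its axes are those of the block.
- cover_blue (a joint): opening angle of the blue cover (rad): 0 shut (start), 1.4 fully open, nearly upright; the near edge swings up and away from the robot about the block's y axis. A weak spring and its weight shut it when it is let go; holding it open takes about 1 to 2 N at the tab.
- tab_blue (a point): grip point in the thumb tab of the blue cover: an upright fin 10 mm thick (block y), 30 mm long (x), from 46 to 74 mm above the bench. Shut, this point is 63 mm above the bench, 44 mm nearer the robot than the bolt, 90 mm from the hinge line along the cover, 15 mm above its mid-plane. Free for 32 mm either side. It can turn between fingers that pinch its 10 mm, so the tool may stay upright.
- mug_1: bystander, loose: black and white mug, 82 x 114 x 97 mm, upright. Origin at the underside.
- solder_reel: bystander, loose: blue solder reel, 56 mm across, 63 mm tall, standing. Origin at the underside.
- screwdriver_red: bystander, loose: screwdriver with red handle, 18 x 159 x 17 mm, lying. Origin at the underside.
- side_cutters: bystander, loose: side cutters with orange grips, 50 x 131 x 14 mm, lying. Origin at the underside.
- box_fuses: bystander, loose: small tan carton, 40 x 62 x 26 mm. Origin at the underside.

How it is judged:
By the outcome, as a careful person would: the job done as asked, in the order asked, and still so for the second after the job is handed in, while the arm keeps its last pose, push and grip.
It also fails if it takes over 42 s, if anything falls off the work surface, if the arm or the gripper's body presses on something with over 40 N, if the wrist force passes 120 N, or if a joint passes its speed limit or range.

## Working session

There is one attempt and no reset: what is moved stays moved. The work goes in short steps, Python scripts to look and compute and a tool call to move; the robot and the scene stay as the last step left them, time stands still between calls to the robot, and variables do not carry over. Pictures are saved under pics/ and viewed, at most 10 in all, crops included, and the job is handed in when it is done.

Besides the shell and the picture viewer there is one more tool, called after "Emit:" as name([rows], argument=value, ...), one row to a line, values as JSON. servo_tool: Moves the arm, as the interface text tells. Its arguments: {"type":"object","properties":{"motion":{"type":"array","items":{"type":"array"}},"claw":{"type":"number"},"squeeze":{"type":"number"}},"required":["motion"]}

```bash
mkdir -p pics
python3 - <<'E'
from workcell import ctrl
import cv2,numpy as np
for n in("scene","top"):
    c=ctrl.capture(n);np.savez(n,**c);cv2.imwrite(f"pics/{n}0.png",c["img"][:,:,::-1])
print(ctrl.get_state(),ctrl.finger_overhang)
E
```

```text
{'clock': 0.1, 'joint_positions': array([-1.29386091,  0.46936591, -0.04859572,  1.5335364 ,  0.02411714,
        1.14101012, -0.08226313]), 'qd': array([ 0.00091033, -0.0026423 ,  0.00066254, -0.00251341, -0.0020188 ,
       -0.00147234, -0.00058313]), 'joint_torque': array([ 5.84337067e-04, -5.11517894e+01, -4.69771062e-02, -2.38390607e+01,
        1.08014233e-02,  4.46815684e-03,  1.87245270e-06]), 'tool_pos': array([203.07763264, 643.21336872, 241.3790143 ]), 'orientation': array([ 1.52286360e-01,  9.88336033e-01, -8.61559876e-04, -9.50236364e-05]), 'force': array([ 0.28475097,  0.74037681, -0.1789445 ]), 'wrist_torque': array([-0.01277736, -0.02880069,  0.00299299]), 'grasp_force': 0.0, 'opening': 1.0050465559682027} 11.0
```

View pics/top0.png

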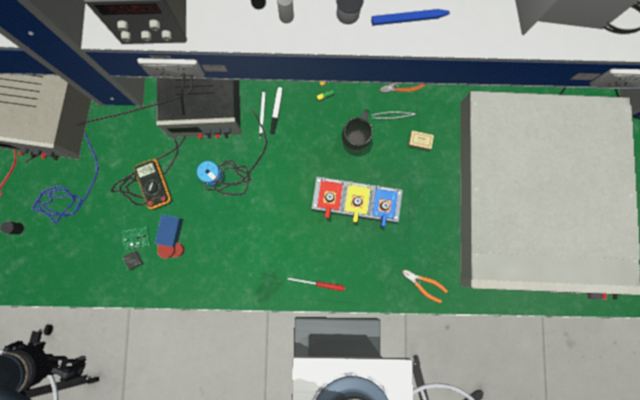

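View pics/scene0.png

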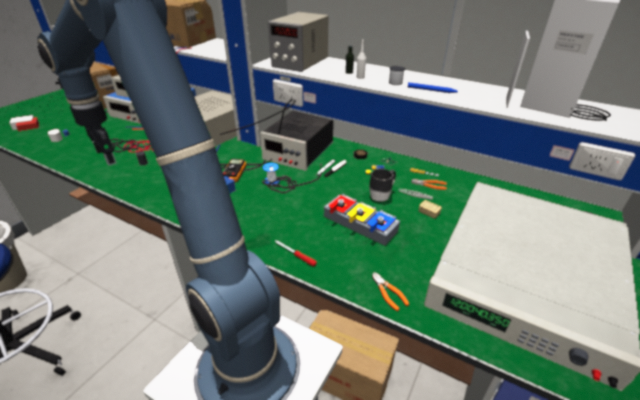

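The top view shows the block, with its poles at about (330,197), (357,201) and (385,205) and the tabs pointing down towards the robot. Next I'll locate it in the world frame.

```bash
cat > h.py <<'E'
import numpy as np,cv2
def world(c):
    R=cv2.Rodrigues(np.array(c["rvec"],float))[0];t=np.array(c["tvec"],float).ravel();K=c["mtx"];d=c["depth"]
    v,u=np.mgrid[:d.shape[0],:d.shape[1]]
    P=np.stack([(u-K[0,2])/K[0,0]*d,(v-K[1,2])/K[1,1]*d,d],-1)
    return (P-t)@R
E
python3 - <<'E'
from h import *
for n in("top","scene"):
    c=dict(np.load(n+".npz"));W=world(c);hsv=cv2.cvtColor(c["img"],cv2.COLOR_RGB2HSV)
    H,S,V=[hsv[...,i].astype(int) for i in range(3)]
    R=cv2.Rodrigues(c["rvec"])[0];print(n,"cam",-R.T@c["tvec"].ravel(),c["mtx"][0])
    roi=np.zeros(H.shape,bool)
    if n=="top": roi[170:230,305:410]=1
    else: roi[190:245,320:402]=1
    roi&=(c["depth"]>0)
    ctr=[]
    for nm,m in dict(red=(H<8)|(H>172),yel=(H>20)&(H<34),blu=(H>105)&(H<125)).items():
        m=m&roi&(S>120)&(V>60)&(W[...,2]>25); p=W[m]
        pl=p[(p[:,2]<56)&(p[:,2]>40)]
        r=cv2.minAreaRect(pl[:,:2].astype(np.float32)); print(nm,len(p),np.median(p,0).round(1),pl.mean(0).round(1),r)
    m=roi&(W[...,2]>30);p=W[m]
    print("block",cv2.minAreaRect(p[(p[:,2]<80)][:,:2].astype(np.float32)))
    m=roi&(W[...,2]>57)&(W[...,2]<90)
    k,l,s,cc=cv2.connectedComponentsWithStats(m.astype(np.uint8))
    for i in range(1,k):print("hi",s[i],W[l==i].mean(0).round(1),np.median(hsv[l==i],0))
t=dict(np.load("top.npz"))["img"][165:235,300:412,::-1];cv2.imwrite("pics/topc.png",cv2.resize(t,None,fx=7,fy=7,interpolation=cv2.INTER_CUBIC))
E
```

```text
top cam [ 412.39453576  120.1576451  1250.00831347] [449.9840968    0.         315.07856773]
red 442 [584.6  71.3  51.8] [585.9  68.9  51.2] ((583.233642578125, 69.43206787109375), (57.68445587158203, 72.72663116455078), 82.98619079589844)
yel 473 [573.2  -2.3  51.4] [574.8  -5.4  50.9] ((563.657470703125, -3.7421112060546875), (57.23088073730469, 90.31690216064453), 82.16661834716797)
blu 354 [562.3 -75.8  51.9] [565.7 -79.6  51.3] ((554.3638916015625, -78.31041717529297), (57.57807540893555, 89.84095001220703), 83.19261169433594)
block ((564.2249145507812, -5.3282470703125), (236.554443359375, 109.56900787353516), 82.4464340209961)
hi [361 186   1   1   1] [608.2 -14.5  57.5] [ 30.  75. 221.]
hi [348 188   1   1   1] [602.1  20.4  57.6] [ 29. 129. 231.]
hi [378 188   1   1   1] [603.7 -60.2  58. ] [ 99.  18. 185.]
hi [395 191   1   1   1] [ 596.4 -105.7   58.7] [101.  28. 182.]
hi [397 191   1   1   1] [ 596.4 -111.    59.4] [105.  56. 170.]
hi [321 195   1   1   1] [581.5  92.6  58.3] [  2. 180. 236.]
hi [327 194   7   7  36] [575.7  69.   65.2] [ 80.    8.5 195.5]
hi [339 194   1
[... 1061 characters left out ...]
.5  50.9] [568.5  -8.8  49.7] ((559.6837768554688, -2.5122032165527344), (66.90808868408203, 100.7793197631836), 87.35773468017578)
blu 284 [550.8 -78.4  50.7] [560.  -83.   49.6] ((551.6842041015625, -77.5745849609375), (60.019466400146484, 105.02284240722656), 82.1875)
block ((588.3475341796875, 2.33111572265625), (244.47500610351562, 236.2783660888672), 30.709104537963867)
hi [338 199   5   5  23] [573.3  69.1  63.2] [176.  44. 199.]
hi [330 202   7   9  45] [531.8  73.5  68.3] [  1. 226. 193.]
hi [357 207   6   5  26] [564.4  -4.4  63.7] [ 30.  80. 208.]
hi [349 210   7  10  44] [5.208e+02 1.000e-01 6.870e+01] [ 27. 225. 225.]
hi [370 216  13  14  70] [527.5 -75.6  67. ] [111. 203. 202.]
```

View pics/topc.png

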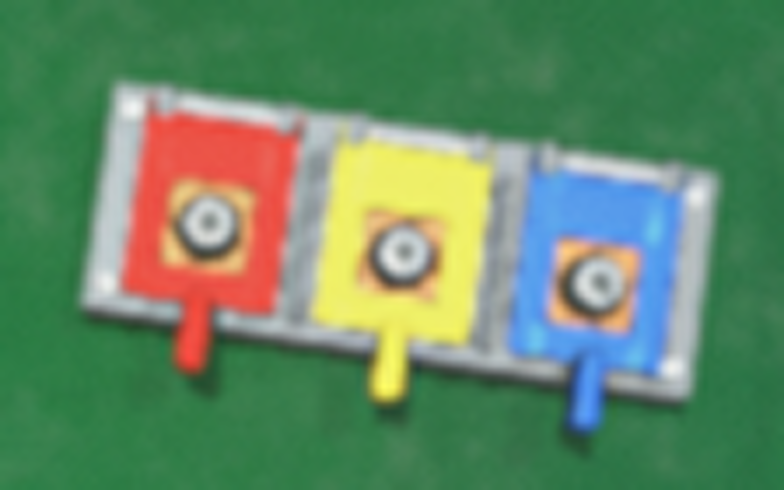

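The heads are at about red (574.5,69), yellow (565.5,-4.6) and blue (555.5,-78), with a yaw of about -0.13. I'll align the tool to the block and travel with the fingers shut.

Emit:
servo_tool([
  [[0, 0, 0], [0, 0, -0.0875]],
  [[0, 0, 0], [0, 0, -0.0875]],
  [[-0.0296, -0.0347, 0], [0, 0, 0]],
  [[-0.0296, -0.0347, 0], [0, 0, 0]],
  [[-0.0296, -0.0347, 0], [0, 0, 0]],
  [[-0.0296, -0.0347, 0], [0, 0, 0]],
  [[-0.0296, -0.0347, 0], [0, 0, 0]],
  [[-0.0296, -0.0347, 0], [0, 0, 0]],
  [[-0.0296, -0.0347, 0], [0, 0, 0]],
  [[-0.0296, -0.0347, 0], [0, 0, 0]],
], claw=0, squeeze=40)

```text
clock: 1.1
tool_pos: [402.3, 335.7, 242.1]
orientation: [0.065, 0.998, -0.0, -0.0]
force: [0.9, -0.2, -0.3]
opening: -0.001
grasp_force: 0.0
```

Emit:
servo_tool([
  [[-0.0296, -0.0347, 0.005], [0, 0, 0]],
  [[-0.0296, -0.0347, 0.005], [0, 0, 0]],
  [[-0.0296, -0.0347, 0.005], [0, 0, 0]],
  [[-0.0296, -0.0347, 0.01], [0, 0, 0]],
  [[-0.0296, -0.0347, 0.01], [0, 0, 0]],
  [[-0.0296, -0.0347, 0.01], [0, 0, 0]],
  [[-0.0296, -0.0347, 0.01], [0, 0, 0]],
  [[0, 0, 0], [0, 0, 0]],
  [[0, 0, 0], [0, 0, 0]],
])

```text
clock: 2.0
tool_pos: [575.3, 68.4, 186.4]
orientation: [0.067, 0.998, -0.0, -0.001]
force: [-0.7, 0.5, -0.2]
opening: -0.002
grasp_force: 0.0
```

Emit:
servo_tool([
  [[0, 0, 0.03], [0, 0, 0]],
  [[0, 0, 0.03], [0, 0, 0]],
  [[0, 0, 0.026], [0, 0, 0]],
  [[0, 0, 0.01], [0, 0, 0]],
  [[0, 0, 0], [0, 0, 0]],
])

```text
clock: 2.5
tool_pos: [574.2, 71.1, 90.2]
orientation: [0.064, 0.998, -0.0, -0.001]
force: [-0.7, 0.5, -0.9]
opening: -0.003
grasp_force: 0.0
```

Run:
```python
from h import *
from workcell import ctrl
s=ctrl.get_state();print(s["tool_pos"],s["force"])
a=ctrl.capture("top")["img"][140:235,280:412,::-1];b=ctrl.capture("scene")["img"][150:250,310:442,::-1]
f=lambda x:cv2.resize(x,(390,290),interpolation=cv2.INTER_CUBIC)
cv2.imwrite("pics/a.png",np.hstack([f(a),f(b)]))
```

```text
[574.1996422   71.10017255  90.21651839] [-0.71358998  0.54476274 -0.9072267 ]
```

View pics/a.png

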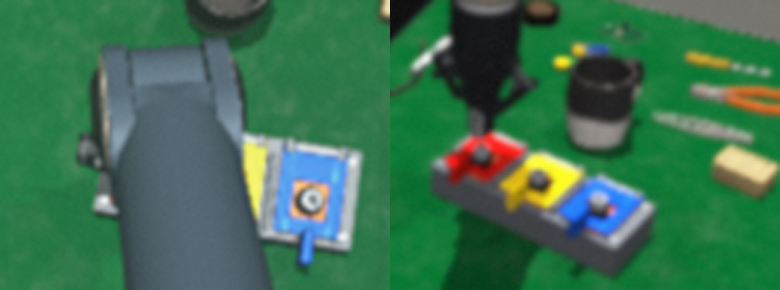

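The shut fingertips sit right above the red head. Pressing down gradually.

Emit:
servo_tool([
  [[0, 0, 0.008], [0, 0, 0]],
  [[0, 0, 0.005], [0, 0, 0]],
  [[0, 0, 0.002], [0, 0, 0]],
  [[0, 0, 0.002], [0, 0, 0]],
  [[0, 0, 0], [0, 0, 0]],
  [[0, 0, 0], [0, 0, 0]],
])

```text
clock: 3.2
tool_pos: [575.6, 69.7, 74.3]
orientation: [0.065, 0.998, 0.0, 0.0]
force: [0.3, 0.3, -0.1]
opening: 0.001
grasp_force: 0.0
```

Emit:
servo_tool([
  [[0, 0, 0.002], [0, 0, 0]],
  [[0, 0, 0], [0, 0, 0]],
  [[0, 0, 0], [0, 0, 0]],
])

```text
clock: 3.5
tool_pos: [575.7, 69.8, 72.3]
orientation: [0.065, 0.998, 0.0, 0.0]
force: [1.1, -0.8, 0.2]
opening: 0.004
grasp_force: 0.3
```

Emit:
servo_tool([
  [[0, 0, 0.002], [0, 0, 0]],
  [[0, 0, 0], [0, 0, 0]],
  [[0, 0, 0], [0, 0, 0]],
])

```text
clock: 3.8
tool_pos: [575.6, 69.8, 70.2]
orientation: [0.065, 0.998, 0.0, 0.0]
force: [1.1, -1.1, -0.3]
opening: 0.002
grasp_force: 0.3
```

Emit:
servo_tool([
  [[0, 0, 0.002], [0, 0, 0]],
  [[0, 0, 0], [0, 0, 0]],
  [[0, 0, 0], [0, 0, 0]],
])

```text
clock: 4.1
tool_pos: [575.6, 69.8, 69.0]
orientation: [0.065, 0.998, 0.0, 0.0]
force: [-1.4, 0.4, 7.6]
opening: -0.003
grasp_force: 3.6
```

Emit:
servo_tool([
  [[0, 0, 0.002], [0, 0, 0]],
  [[0, 0, 0], [0, 0, 0]],
  [[0, 0, 0], [0, 0, 0]],
])

```text
clock: 4.4
tool_pos: [575.7, 69.8, 68.9]
orientation: [0.065, 0.998, 0.0, 0.0]
force: [-5.8, -0.7, 20.3]
opening: -0.004
grasp_force: 10.1
```

Emit:
servo_tool([
  [[0, 0, -0.025], [0, 0, 0]],
  [[0, -0.025, 0], [0, 0, 0]],
  [[0, -0.025, 0], [0, 0, 0]],
  [[0, -0.025, 0], [0, 0, 0]],
  [[0, 0, 0.01], [0, 0, 0]],
  [[0, 0, 0.003], [0, 0, 0]],
  [[0, 0, 0], [0, 0, 0]],
  [[0, 0, 0], [0, 0, 0]],
])

```text
clock: 5.2
tool_pos: [565.8, -3.1, 78.0]
orientation: [0.064, 0.998, 0.0, -0.0]
force: [1.2, -0.2, 0.0]
opening: -0.005
grasp_force: 0.0
```

Emit:
servo_tool([
  [[0, 0, 0.002], [0, 0, 0]],
  [[0, 0, 0], [0, 0, 0]],
  [[0, 0, 0], [0, 0, 0]],
])

```text
clock: 5.5
tool_pos: [565.8, -4.2, 76.3]
orientation: [0.065, 0.998, 0.0, 0.0]
force: [-0.7, -0.6, 1.1]
opening: -0.002
grasp_force: 0.0
```

Emit:
servo_tool([
  [[0, 0, 0.002], [0, 0, 0]],
  [[0, 0, 0], [0, 0, 0]],
  [[0, 0, 0], [0, 0, 0]],
])

```text
clock: 5.8
tool_pos: [566.1, -4.4, 74.9]
orientation: [0.065, 0.998, 0.0, 0.0]
force: [-0.7, 0.7, 5.0]
opening: -0.0
grasp_force: 2.7
```

Yellow resists at 75 mm and red stopped at 69 mm, so red sank. I'll finish the firm tap here, then do blue.

Emit:
servo_tool([
  [[0, 0, 0.0025], [0, 0, 0]],
  [[0, 0, 0], [0, 0, 0]],
  [[0, 0, 0], [0, 0, 0]],
])

```text
clock: 6.1
tool_pos: [566.2, -4.5, 74.5]
orientation: [0.065, 0.998, 0.001, 0.0]
force: [-6.8, -1.0, 22.4]
opening: -0.003
grasp_force: 10.8
```

Emit:
servo_tool([
  [[0, 0, -0.022], [0, 0, 0]],
  [[0, -0.025, 0], [0, 0, 0]],
  [[0, -0.025, 0], [0, 0, 0]],
  [[0, -0.025, 0], [0, 0, 0]],
  [[0, 0, 0.012], [0, 0, 0]],
  [[0, 0, 0.004], [0, 0, 0]],
  [[0, 0, 0], [0, 0, 0]],
  [[0, 0, 0], [0, 0, 0]],
])

```text
clock: 6.9
tool_pos: [556.0, -77.6, 77.4]
orientation: [0.064, 0.998, 0.0, -0.0]
force: [1.1, -0.0, 0.8]
opening: 0.001
grasp_force: 0.0
```

Emit:
servo_tool([
  [[0, 0, 0.003], [0, 0, 0]],
  [[0, 0, 0], [0, 0, 0]],
  [[0, 0, 0], [0, 0, 0]],
])

```text
clock: 7.2
tool_pos: [556.2, -78.6, 74.9]
orientation: [0.065, 0.998, 0.0, 0.0]
force: [-0.3, 0.1, 0.3]
opening: 0.002
grasp_force: 0.3
```

Emit:
servo_tool([
  [[0, 0, 0.003], [0, 0, 0]],
  [[0, 0, 0], [0, 0, 0]],
  [[0, 0, 0], [0, 0, 0]],
])

```text
clock: 7.5
tool_pos: [556.3, -78.6, 74.6]
orientation: [0.065, 0.998, 0.001, 0.0]
force: [-6.4, 1.9, 19.9]
opening: 0.001
grasp_force: 10.3
```

Blue is tight too, so red is the loose one. I'll lift clear, open partly and go above the red tab.

Emit:
servo_tool([
  [[0, 0, -0.02], [0, 0, 0]],
  [[0, 0, -0.02], [0, 0, 0]],
  [[0.0092, 0.03, 0], [0, 0, 0]],
  [[0.0092, 0.03, 0], [0, 0, 0]],
  [[0.0092, 0.03, 0], [0, 0, 0]],
  [[0.0092, 0.03, 0], [0, 0, 0]],
  [[0.0092, 0.03, 0], [0, 0, 0]],
  [[0, 0, 0], [0, 0, 0]],
  [[0, 0, 0], [0, 0, 0]],
  [[0, 0, 0], [0, 0, 0]],
], claw=40)

```text
clock: 8.5
tool_pos: [530.0, 74.5, 111.8]
orientation: [0.066, 0.998, -0.0, 0.0]
force: [0.7, -0.1, -0.1]
opening: 0.399
grasp_force: 0.0
```

Run:
```python
from h import *
from workcell import ctrl
s=ctrl.get_state();print(s["tool_pos"],s["opening"])
c=ctrl.capture("scene");W=world(c)
b=c["img"][150:250,310:442,::-1]
cv2.imwrite("pics/b.png",cv2.resize(b,(660,500),interpolation=cv2.INTER_CUBIC))
```

```text
[529.99522624  74.48475631 111.77317787] 0.3993413277960456
```

View pics/b.png

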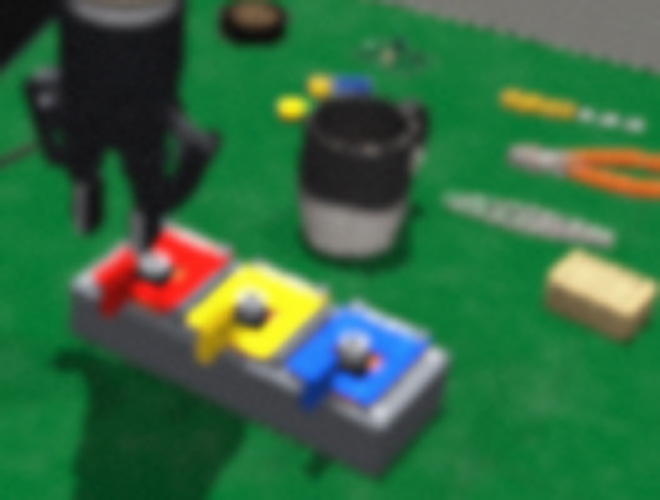

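The fingertips, at (85,225) and (145,235), straddle the red tab line, and the red head looks sunk. Descending and gripping.

Emit:
servo_tool([
  [[0, 0, 0.02], [0, 0, 0]],
  [[0, 0, 0.02], [0, 0, 0]],
  [[0, 0, 0.008], [0, 0, 0]],
  [[0, 0, 0.004], [0, 0, 0]],
  [[0, 0, 0], [0, 0, 0]],
  [[0, 0, 0], [0, 0, 0]],
])

```text
clock: 9.15
tool_pos: [530.5, 75.6, 60.4]
orientation: [0.066, 0.998, 0.0, 0.001]
force: [0.5, 0.3, 0.2]
opening: 0.401
grasp_force: 0.0
```

Emit:
servo_tool([
  [[0, 0, 0], [0, 0, 0]],
  [[0, 0, 0], [0, 0, 0]],
  [[0, 0, 0], [0, 0, 0]],
  [[0, 0, 0], [0, 0, 0]],
  [[0, 0, 0], [0, 0, 0]],
  [[0, 0, 0], [0, 0, 0]],
  [[0, 0, 0], [0, 0, 0]],
  [[0, 0, 0], [0, 0, 0]],
], claw=0, squeeze=35)

```text
clock: 9.95
tool_pos: [530.4, 76.4, 60.1]
orientation: [0.065, 0.998, 0.0, 0.001]
force: [-0.1, 3.0, 5.3]
opening: 0.11
grasp_force: 40.3
```

Gripped: an opening of 0.11 is about 9.5 mm, matching the tab. Now lifting along the arc.

Emit:
servo_tool([
  [[-0.0024, 0, -0.0091], [0, 0, 0]],
  [[-0.0033, 0, -0.0088], [0, 0, 0]],
  [[-0.0041, 0, -0.0084], [0, 0, 0]],
  [[-0.0049, 0, -0.008], [0, 0, 0]],
  [[0, 0, 0], [0, 0, 0]],
  [[0, 0, 0], [0, 0, 0]],
])

```text
clock: 10.55
tool_pos: [543.2, 74.6, 93.4]
orientation: [0.065, 0.998, 0.0, -0.001]
force: [-1.7, 3.8, 0.6]
opening: 0.111
grasp_force: 38.0
```

Emit:
servo_tool([
  [[-0.0057, 0, -0.0075], [0, 0, 0]],
  [[-0.0064, 0, -0.0069], [0, 0, 0]],
  [[-0.0071, 0, -0.0062], [0, 0, 0]],
  [[-0.0077, 0, -0.0054], [0, 0, 0]],
  [[-0.0082, 0, -0.0046], [0, 0, 0]],
  [[-0.0086, 0, -0.0038], [0, 0, 0]],
  [[0, 0, 0], [0, 0, 0]],
  [[0, 0, 0], [0, 0, 0]],
  [[0, 0, 0], [0, 0, 0]],
])

```text
clock: 11.45
tool_pos: [585.2, 69.1, 127.6]
orientation: [0.065, 0.998, 0.0, -0.003]
force: [-3.7, 4.4, 2.9]
opening: 0.108
grasp_force: 37.8
```

Run:
```python
from h import *
from workcell import ctrl
s=ctrl.get_state();print(s["tool_pos"],s["opening"],s["force"],s["grasp_force"])
c=ctrl.capture("scene");b=c["img"][140:250,300:445,::-1]
cv2.imwrite("pics/c.png",cv2.resize(b,(725,550),interpolation=cv2.INTER_CUBIC))
W=world(c);hsv=cv2.cvtColor(c["img"],cv2.COLOR_RGB2HSV);H,S=hsv[...,0],hsv[...,1]
m=((H<8)|(H>172))&(S>120)&(W[...,2]>35)&(W[...,2]<200);m[:150]=0;m[250:]=0;m[:,:320]=0;m[:,402:]=0
p=W[m];p=p[abs(p[:,1]-70)<40];q=p-[620,63,48];bx=q@[.991,-.131,0]
for lo in range(-90,20,15):
    k=(bx>lo)&(bx<=lo+15)
    if k.sum():print(lo,k.sum(),np.median(q[k,2]).round(1))
```

```text
[585.17918517  69.0524145  127.63933249] 0.10821821345920589 [-3.66537874  4.41745867  2.92273086] 37.78331816196442
-75 1 -7.1
-60 36 82.6
-45 15 54.8
-30 13 27.5
-15 19 15.4
```

View pics/c.png

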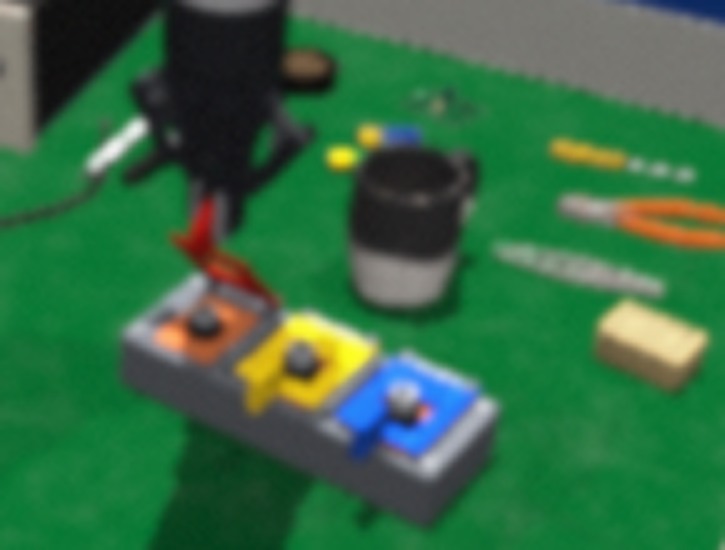

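The red cover, at (225,260), stands about 57° open in the fingers, and the yellow and blue covers are shut. Handing in.

```bash
python3 -c "
from workcell import ctrl
print(ctrl.job_done())"
```

```text
the job is handed in; nothing more can be done
None
```

The red bolt was the loose one (it sank about 6 mm; yellow and blue held firm at about 20 N), and the job is handed in with its cover held about 57° open, the other two covers shut, and nothing else on the bench touched.

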